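# Set the knife sharpener against the ledge and lock its foot

### The arm

A 6-joint arm with a two-finger parallel gripper is mounted at the origin on the work surface. World frame = base frame: x ahead of the robot, y to its left, z up, the work surface at z = 0. Lengths are in m, angles in rad, forces in N, time in s.
With the tool pointing down it reaches from about 0.275 to 0.825 m from the base axis. Payload 4.9 kg.
Tool frame: the origin (TCP) lies midway between the tips of the shut fingers; the grasp point (between the pads) lies 19 mm behind it (grip_point_offset is the distance from the TCP to the grasp point, in m); z points along the fingers, y is the line along which they close (so a half turn about z gives the same grasp; the last joint's range is limited). The gripper opens to 85 mm and grips with 20 to 120 N. Pads are 22 mm wide; open, the fingers measure 114 mm over their backs; the gripper's body (76 mm by 85 mm) begins 54 mm behind the grasp point. The pads swing forward as they close: fully open they stand 13 mm farther back than shut.
Start: joints at [1.187, 0.326, -0.193, 1.052, 0, 1.437], TCP at [0.136, 0.533, 0.195] pointing down, gripper open.
Joint ranges: [-2.65, 2.65], [-0.97, 1.79], [-1.3, 1.35], [-1.93, 2.1], [-1.47, 1.37], [-3.14, 3.14]. Speed limits (rad/s): [2.57, 2.57, 3.14, 3.14, 3.14, 3.14].

### API

Orientations are given as a rotation vector (axis times angle).
In Python, from cell import * gives the robot as it stands. Calls block until the motion is done:
- movep(position, orientation): joint-space move of the TCP to a pose.
- move_l(position, velocity=0.15, rot=None, until_force=None): straight line of the TCP; rot=None keeps the orientation; velocity is the mean speed in m/s. With until_force (N) it stops when the force on the tool has changed by that much, and returns True; else False.
- set_joints(angles): joint-space move.
- let_go() and grab(newtons=None): open the fingers fully, or close them until they stop; newtons is the grip in N (None keeps the last).
- sleep(seconds).
- ik(position, orientation): joint angles nearest the present ones, or None.
- get_state(): the state.
- grab_frame(name): name is "scene" or "top" or "wrist"; returns a dict with "img" (384x512x3 uint8, red, green, blue), "fx", "fy", "cx", "cy" (pixels), "k1" (the pictures are not rectified: a ray, as slopes to the right and down, at radius r is drawn at 1 + k1 r^2 times it, then the intrinsics apply), "cam_to_world" (4x4, takes a point from camera to world coordinates); the wrist camera has in their place "T_tool_cam" (4x4, takes a point from camera to tool coordinates, whose origin is the TCP and whose axes are the flange's). Camera axes: x right, y down, z forward; pixel columns grow to the right and rows downward; lengths in m; the calibration is good to about 2 mm. A picture is of the moment at which its call begins: read the wrist's pose just before it. There is no depth.
A pose or a line that the arm cannot do raises MotionError and nothing moves.
- sign_off(): hands the job in; it is judged then, once.
Trained networks look in the newest picture that a camera, given by its name, has taken for a name from the list of things; names that differ only in an ending like _2 or _b are one class to them, and where a whole thing is asked for, a point or a joint stands for the part that bears it (a point fixed in the world has none). Each returns a list of dicts, best first, with "score" (0 to 1); they miss things now and then, are a little off and sometimes report something else, mostly with a low value. They report only what shows in the picture. A call takes as long as a camera call.
- spot_in(camera, name): "centre" ([column, row] in pixels, amid what is visible of it).
- silhouettes(camera, name): "mask" (384x512 bool, what is visible of it) and "centre" ([column, row] in pixels, amid what is visible of it).
- tip_of(camera, name): "centre" ([column, row] in pixels: a listed point, or the origin of a listed thing).
The state is a dict: "clock": time; "q": joint angles; "joint_velocities": joint speeds; "tau": joint torques, N m; "position": TCP position; "eef_rot": TCP orientation; "contact_force": force on the tool from outside, world axes, zero at the start; "wrist_torque": the same for the moment, N m; "finger_gap": opening from 0.0 (shut) to 1.0 (fully open); "grasp_force": force on a finger pad.
Only numpy, scipy, OpenCV 4.12 (cv2) and the standard library are available. Lean on these libraries where they do the work, as an engineer would, in place of code of your own. Each camera call takes 0.05 s, during which the arm holds its last target. There are 200 camera calls.

### The job

Get the knife sharpener ready for use: push it across the worktop until the long back side of its foot sits flat against the raised wooden ledge, then flip its lever up and over past the top, so that it snaps down towards the slotted head and locks the foot. Only push with the fingertips: do not lift or tip the sharpener, do not flip the lever before the foot is against the ledge, and leave the other things where they stand.

Things in the scene. Friction and masses are not known exactly. Their poses are not given: they have to be found in the camera images.
- sharpener: Loose knife sharpener, 0.7 to 1.1 kg. Grey foot 120 mm (its x) by 190 mm (its y), 30 mm high; origin at the centre of the underside, z up. The foot's back (+x side, 190 mm long) belongs against the ledge; its front (-x, towards the robot) is a plain flat face to push on. Head at the +y end, lever near the -y end; the front half of the foot (x below -2 mm) is bare. Sliding it takes about 4 to 12 N.
- head_top (a point): Top centre of the steel head with two dark slots: 46 mm (x) by 58 mm (y), standing on the foot at the sharpener's x = 22, y = 64 mm; its top is 80 mm above the worktop.
- lever_pivot (a point): The lever's hinge axis, on the sharpener at x = 15, y = -40 mm, 42 mm above the worktop; the axis runs along the sharpener's x. It carries the sharpener's orientation. Two small ears 26 mm wide (in y) hold it, up to 47 mm above the worktop.
- lever_ball (a point): Centre of the black ball, 22 mm across, at the end of the steel lever (14 mm wide, 8 mm thick, 75 mm from pivot to ball centre). Free: 42 mm from the pivot towards the sharpener's -y, 104 mm above the worktop; upright: 117 mm above; locked: 42 mm from the pivot towards +y, 104 mm above.
- lever (a joint): Lever angle in rad: 0 = free, leaning 34 degrees outwards (to the sharpener's -y, away from the head); 0.6 = upright; 1.2 = locked, leaning 34 degrees towards the head. A snap spring drives it to the nearer end: about 1 to 2 N at the ball to start it, falling to nothing when upright; past upright it goes on by itself. Grippy fingertips should follow the ball's arc upwards.
- ledge_face (a point): Middle of the lower edge of the raised wooden ledge's front face, at worktop height. x points into the ledge (away from the robot), y along the ledge to the left. The ledge is fixed, 800 mm long, 45 mm high, 100 mm deep; its front face is the plane x = 0 here.
- back_left (a point): On the back face of the sharpener's foot, 85 mm to the +y (head) side of its middle, 15 mm above the worktop.
- back_right (a point): On the back face of the sharpener's foot, 85 mm to the -y (lever) side of its middle, 15 mm above the worktop.
- canister: Bystander: round wooden canister, 74 mm across, 129 mm high with its knob; origin at the centre of the underside.
- mill: Bystander: dark wooden pepper mill, 54 mm across, 145 mm high; origin at the centre of the underside.
- mug: Bystander: white mug, 80 mm across the rim with a handle, 90 mm high; origin at the centre of the underside.

How it is judged:
On the way, in this order (a step that is already met when the one before it is completed fails the run):
1. the sharpener's foot is flat against the ledge with the lever still free (x of each of back_left, back_right in the frame of ledge_face above -0.006 m and value of joint lever below 0.4 rad), for 0.2 s.
2. the lever has snapped over to locked (value of joint lever above 1.1 rad), for 0.2 s.
At the end, for the whole second after the job is handed in: Both ends of the foot's back side are within 8 mm of the ledge's front face, the lever is over at its locked stop (above 1.1 rad), and the sharpener stands flat and at rest on the worktop (x of each of back_left, back_right in the frame of ledge_face above -0.008 m and y of back_left in the frame of ledge_face below 0.38 m and y of back_right in the frame of ledge_face above -0.38 m and value of joint lever above 1.1 rad and height (world z) of sharpener below 0.006 m and angle between sharpener's own z axis and vertical below 0.05 rad and linear speed of sharpener below 0.01 m/s); the robot touches nothing.
It fails at once if the sharpener is lifted (its underside centre above 15 mm) or tipped by more than 0.2 rad (height (world z) of sharpener above 0.015 m or angle between sharpener's own z axis and vertical above 0.2 rad).
It fails at once if the lever passes upright while an end of the foot is more than 15 mm from the ledge (value of joint lever above 0.65 rad and x of any of back_left, back_right in the frame of ledge_face below -0.015 m).
It fails at once if a bystander is moved by more than 25 mm (distance of any of canister, mill, mug from where it was at the start of the episode above 0.025 m).
It also fails if it takes over 51 s, if anything falls off the work surface, if the arm or the gripper's body presses on something with over 40 N, if the wrist force passes 120 N, or if a joint passes its speed limit or range.

## Working session

There is one attempt and no reset: what is moved stays moved. The work goes in short steps, each a Python script; the robot and the scene stay as the last script left them, time stands still between calls to the robot, and variables do not carry over. Pictures are saved under pics/ and viewed, at most 12 in all, crops included, and the job is handed in when it is done.

```bash
ls; mkdir -p pics
cat > h.py <<'E'
from cell import *
import numpy as np, cv2
from scipy.spatial.transform import Rotation as R
def ray(f,px,T=None):
    T=np.array(f["cam_to_world"]) if T is None else T
    K=np.array([[f["fx"],0,f["cx"]],[0,f["fy"],f["cy"]],[0,0,1.]])
    u=cv2.undistortPoints(np.array([[px]],float),K,np.array([f["k1"],0,0,0.]))[0,0]
    return T[:3,3],T[:3,:3]@np.array([u[0],u[1],1.])
def at_z(f,px,z,T=None):
    o,d=ray(f,px,T); return o+d*(z-o[2])/d[2]
def save(f,n): cv2.imwrite("pics/"+n+".png",f["img"][:,:,::-1])
E
python3 - <<'E'
from h import *
Z=dict(head_top=.08,lever_pivot=.042,lever_ball=.104,ledge_face=0,back_left=.015,back_right=.015,canister=0,mill=0,mug=0,sharpener=0)
for c in ["top","scene"]:
    f=grab_frame(c); save(f,c+"0")
    for n,z in Z.items():
        print(c,n,[(np.round(d["centre"]),round(d["score"],2),at_z(f,d["centre"],z).round(3)) for d in tip_of(c,n)[:2]])
s=get_state();print(s["clock"],s["position"],s["eef_rot"],s["finger_gap"])
E
```

```text
pics
top head_top [(array([225., 205.]), 0.8, array([0.536, 0.109, 0.08 ]))]
top lever_pivot [(array([257., 202.]), 0.72, array([0.552, 0.012, 0.042]))]
top lever_ball [(array([268., 199.]), 0.62, array([ 0.555, -0.02 ,  0.104])), (array([253., 164.]), 0.34, array([0.657, 0.027, 0.104]))]
top ledge_face [(array([254., 160.]), 0.74, array([0.693, 0.024, 0.   ]))]
top back_left [(array([213., 195.]), 0.65, array([0.574, 0.15 , 0.015])), (array([362., 169.]), 0.37, array([ 0.671, -0.321,  0.015]))]
top back_right [(array([266., 184.]), 0.84, array([ 0.615, -0.014,  0.015]))]
top canister [(array([255., 201.]), 0.69, array([ 0.562,  0.018, -0.   ])), (array([361., 164.]), 0.65, array([ 0.692, -0.324,  0.   ]))]
top mill [(array([154., 206.]), 0.59, array([0.536, 0.341, 0.   ]))]
top mug [(array([190., 199.]), 0.77, array([0.562, 0.227, 0.   ]))]
top sharpener [(array([244., 214.]), 0.8, array([0.518, 0.052, 0.   ]))]
scene head_top [(array([252., 167.]), 0.96, array([0.531, 0.102, 0.08 ]))]
scene lever_pivot [(array([241., 195.]), 0.56, array([0.563, 0.011, 0.042]))]
scene lever_ball [(a
[... 172 characters left out ...]
]), 0.82, array([0.558, 0.148, 0.015])), (array([276., 222.]), 0.24, array([0.698, 0.014, 0.015]))]
scene back_right [(array([249., 213.]), 0.75, array([ 0.616, -0.011,  0.015]))]
scene canister [(array([254., 165.]), 0.73, array([0.461, 0.189, 0.   ])), (array([181., 298.]), 0.57, array([ 0.677, -0.328,  0.   ]))]
scene mill [(array([298., 154.]), 0.91, array([0.542, 0.343, 0.   ]))]
scene mug [(array([278., 171.]), 0.78, array([0.546, 0.219, 0.   ]))]
scene sharpener [(array([241., 192.]), 0.59, array([0.523, 0.055, 0.   ])), (array([254., 166.]), 0.59, array([0.467, 0.184, 0.   ]))]
1.1 [0.13596837 0.53293979 0.19497094] [ 3.91402363e-01  3.11709045e+00 -2.86254834e-05] 0.9975328365775924
```

View pics/top0.png

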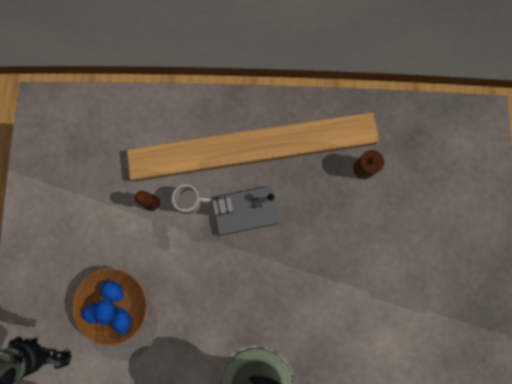

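View pics/scene0.png

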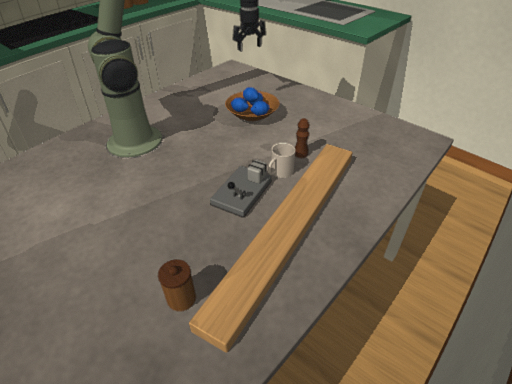

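The top view shows the sharpener at about (244,211), the ledge tilted above it with its front edge running (130,179) to (378,142), and the canister at (369,164). The mug at (186,198) has its handle almost touching the foot's left corner at (211,197). The mill is at (147,201). The scene view agrees. I'll take a closer look with the wrist camera.

Run:
```python
from h import *
p=get_state()["position"]
move_l([p[0],p[1],0.30],velocity=.25)
for tgt in ([0.50,0.06,0.38],[0.50,0.06,0.33],[0.5,0.06,0.28]):
    try: movep(tgt,[0,np.pi,0]); break
    except MotionError as e: print(e)
s=get_state();f=grab_frame("wrist");save(f,"w1")
T=np.eye(4);T[:3,:3]=R.from_rotvec(s["eef_rot"]).as_matrix();T[:3,3]=s["position"]
T=T@np.array(f["T_tool_cam"]);np.save("w1T.npy",T)
print(s["clock"],s["position"],T.round(3),f["fx"])
Z=dict(head_top=.08,lever_pivot=.042,lever_ball=.104,ledge_face=0,back_left=.015,back_right=.015,mug=0,sharpener=0)
for n,z in Z.items():
    print(n,[(np.round(d["centre"]),round(d["score"],2),at_z(f,d["centre"],z,T).round(3)) for d in tip_of("wrist",n)[:2]])
```

```text
3.825 [0.49984654 0.06069063 0.37981929] [[-0.     0.965  0.264  0.433]
 [ 1.     0.     0.001  0.062]
 [ 0.001  0.264 -0.965  0.559]
 [ 0.     0.     0.     1.   ]] 327.96111163256245
head_top [(array([295., 169.]), 0.63, array([0.533, 0.121, 0.08 ]))]
lever_pivot [(array([225., 175.]), 0.98, array([0.551, 0.014, 0.042])), (array([250., 154.]), 0.53, array([0.518, 0.054, 0.042]))]
lever_ball [(array([193., 187.]), 0.62, array([ 0.555, -0.027,  0.104]))]
ledge_face [(array([234., 239.]), 0.74, array([0.682, 0.022, 0.   ]))]
back_left []
back_right [(array([208., 200.]), 0.64, array([ 0.602, -0.019,  0.015])), (array([424., 166.]), 0.58, array([0.541, 0.348, 0.015]))]
mug [(array([354., 171.]), 0.83, array([0.554, 0.235, 0.   ])), (array([292., 167.]), 0.25, array([0.547, 0.126, 0.   ]))]
sharpener [(array([250., 152.]), 0.68, array([0.521, 0.054, 0.   ]))]
```

View pics/w1.png

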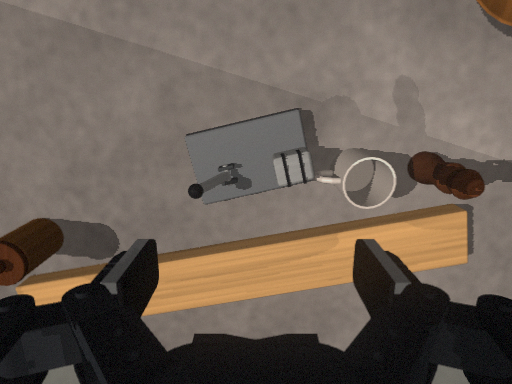

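The wrist view shows the foot's top corners near (186,134), (300,108), (313,183) and (204,203). The ball is at (195,191) and the head at (294,168). The mug handle's tip is at (318,179), right beside the foot's back-left corner. The ledge's front top edge runs from about (466,207) to (160,255). Next I'll fit the lines.

Run:
```python
from h import *
img=cv2.imread("pics/w1.png");T=np.load("w1T.npy")
f=grab_frame("wrist")
g=cv2.cvtColor(img,cv2.COLOR_BGR2GRAY)
L=cv2.createLineSegmentDetector().detect(g)[0][:,0]
for l in L:
    n=np.hypot(l[0]-l[2],l[1]-l[3])
    if n>22 and 95<min(l[1],l[3]) and max(l[1],l[3])<290 and 10<min(l[0],l[2]):
        z=.03 if max(l[1],l[3])<206 else .045
        a,b=at_z(f,l[:2],z,T),at_z(f,l[2:],z,T);d=b-a
        a0,b0=at_z(f,l[:2],0,T),at_z(f,l[2:],0,T)
        print(l.round(),z,a[:2].round(3),b[:2].round(3),"yaw",np.degrees(np.arctan2(-d[0],d[1])).round(1),"z0",a0[:2].round(3),b0[:2].round(3))
for p in [(318,179),(330,182)]: print(p,[at_z(f,p,z,T)[:2].round(3) for z in (.03,.05,.07)])
cv2.imwrite("pics/w1c.png",cv2.resize(img[95:225,170:410],None,fx=3.3,fy=3.3,interpolation=cv2.INTER_CUBIC))
```

```text
[352. 284. 355. 238.] 0.045 [0.749 0.233] [0.66  0.231] yaw 91.4 z0 [0.777 0.248] [0.68  0.246]
[ 89. 283. 105. 265.] 0.045 [ 0.747 -0.232] [ 0.711 -0.199] yaw 48.3 z0 [ 0.775 -0.257] [ 0.735 -0.222]
[399. 258. 422. 283.] 0.045 [0.697 0.31 ] [0.747 0.357] yaw -47.0 z0 [0.72  0.332] [0.775 0.383]
[303. 181. 297. 153.] 0.03 [0.564 0.141] [0.518 0.13 ] yaw 103.4 z0 [0.571 0.145] [0.523 0.134]
[287. 185. 281. 157.] 0.03 [0.57  0.115] [0.524 0.104] yaw 103.4 z0 [0.578 0.118] [0.529 0.106]
[284. 153. 291. 184.] 0.03 [0.518 0.109] [0.57  0.121] yaw -76.6 z0 [0.523 0.111] [0.578 0.125]
[300. 149. 306. 178.] 0.03 [0.512 0.135] [0.559 0.146] yaw -76.9 z0 [0.516 0.139] [0.567 0.15 ]
[155. 240. 158. 265.] 0.045 [ 0.663 -0.108] [ 0.71  -0.107] yaw -89.8 z0 [ 0.683 -0.122] [ 0.734 -0.122]
[435. 186. 411. 180.] 0.03 [0.572 0.364] [0.562 0.322] yaw 166.9 z0 [0.58  0.381] [0.57  0.337]
[ 62. 246.  15. 283.] 0.045 [ 0.675 -0.268] [ 0.748 -0.365] yaw -143.0 z0 [ 0.697 -0.297] [ 0.776 -0.402]
[467. 261. 467. 212.] 0.045 [0.703 0.43 ] [0.613 0.414] yaw 100.0 z0 [0.727 0.462] [0.629 0.445]
[ 95. 273.  17.
[... 2914 characters left out ...]
.745 -0.09 ] yaw -170.3 z0 [0.749 0.034] [ 0.773 -0.103]
[463. 255. 411. 264.] 0.045 [0.693 0.422] [0.71  0.332] yaw -169.2 z0 [0.715 0.453] [0.734 0.356]
[427. 135. 488. 155.] 0.03 [0.488 0.338] [0.52  0.443] yaw -16.8 z0 [0.491 0.354] [0.525 0.465]
[418. 251. 463. 243.] 0.045 [0.684 0.342] [0.67  0.418] yaw 10.6 z0 [0.706 0.367] [0.691 0.449]
[362. 114. 383. 121.] 0.03 [0.456 0.23 ] [0.466 0.265] yaw -16.5 z0 [0.457 0.24 ] [0.468 0.277]
[237. 264. 282. 256.] 0.045 [0.709 0.03 ] [0.694 0.108] yaw 10.5 z0 [0.733 0.027] [0.717 0.112]
(318, 179) [array([0.561, 0.166]), array([0.556, 0.162]), array([0.551, 0.158])]
(330, 182) [array([0.566, 0.186]), array([0.561, 0.182]), array([0.556, 0.177])]
```

View pics/w1c.png

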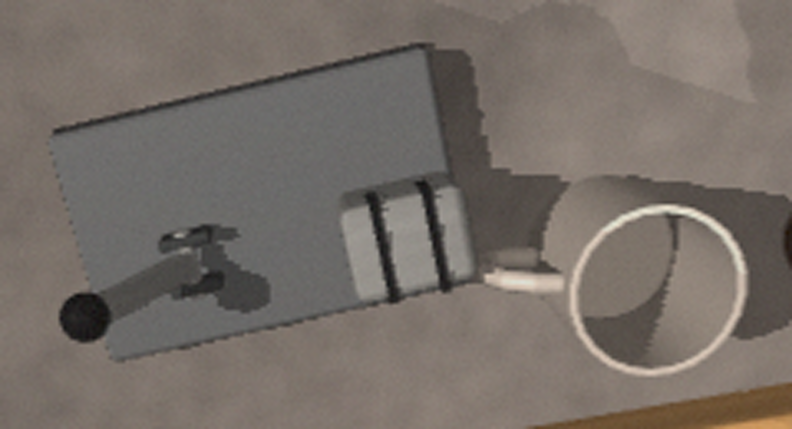

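Measured geometry:
- The foot has a yaw of about 13.0° with its centre near (0.527, 0.049). Its depth checks out at 0.12, and the pivot agrees.
- The ledge has a yaw of 10.45° and passes through (0.684, 0.024).
- The gap to close is about 90 mm. The mug handle sits about 8 mm beside the foot.

I'll push along the ledge normal with both open fingertips, drifting slightly away from the mug.

```bash
cat >> h.py <<'E'
PSI=np.radians(10.45); n=np.array([np.cos(PSI),np.sin(PSI)]); t=np.array([-n[1],n[0]]); O=np.array([.684,.024])
def P(xl,yl,z): return [*(O+xl*n+yl*t),z]
ROT=(R.from_euler('z',PSI)*R.from_rotvec([0,np.pi,0])).as_rotvec()
def inl(p): d=np.array(p[:2])-O; return np.array([d@n,d@t])
def wrist(name):
    s=get_state();f=grab_frame("wrist");save(f,name)
    T=np.eye(4);T[:3,:3]=R.from_rotvec(s["eef_rot"]).as_matrix();T[:3,3]=s["position"]
    return f,T@np.array(f["T_tool_cam"])
E
python3 - <<'E'
from h import *
def st(m):
    s=get_state();c=np.array(s["contact_force"]);print(m,round(s["clock"],2),inl(s["position"]).round(4),round(s["position"][2],4),c.round(1))
movep(P(-.255,.056,.12),ROT)
move_l(P(-.255,.056,.002),velocity=.15);st("down")
r=move_l(P(-.150,.050,.002),velocity=.06,until_force=28);st(r)
if not r:
    r=move_l(P(-.110,.048,.002),velocity=.03,until_force=28);st(r)
sleep(.3);st("held")
E
```

```text
down 6.32 [-0.254   0.0558] 0.0027 [-0.5  0.1  0.1]
False 8.22 [-0.1535  0.0513] 0.0013 [-6.7  0.8  3.7]
False 9.7 [-0.1134  0.0487] 0.0012 [-6.4 -1.1  3.4]
held 10.0 [-0.1134  0.0487] 0.0011 [-4.9 -0.4  2.5]
```

Run:
```python
from h import *
def st(m):
    s=get_state();c=np.array(s["contact_force"]);print(m,round(s["clock"],2),inl(s["position"]).round(4),round(s["position"][2],4),c.round(1))
f=grab_frame("scene")
save({"img":cv2.resize(f["img"][100:300,150:350],None,fx=3,fy=3,interpolation=cv2.INTER_CUBIC)},"s2")
r=move_l(P(-.118,.0487,.002),velocity=.03);st(r)
```

```text
False 10.47 [-0.1177  0.0486] 0.0022 [ 0.4 -0.4 -0.6]
```

View pics/s2.png

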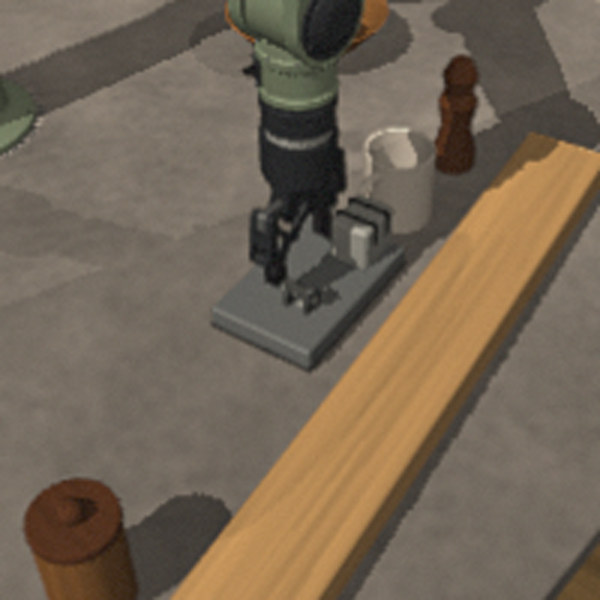

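The crop shows the fingers at the foot's front and the ball at about (275,270) still leaning outwards. The foot's back edge, (310,368) to (405,250), is still short of the ledge, so I'll measure how far.

Run:
```python
from h import *
for c in ("scene","top"):
    f=grab_frame(c)
    for nm,z in dict(back_left=.015,back_right=.015,head_top=.08,lever_pivot=.042,mug=0,ledge_face=0).items():
        print(c,nm,[(np.round(d["centre"]),round(d["score"],2),inl(at_z(f,d["centre"],z)).round(3)) for d in tip_of(c,nm)[:1]])
    if c=="top": save({"img":cv2.resize(f["img"][110:260,130:330],None,fx=4,fy=4,interpolation=cv2.INTER_CUBIC)},"t2")
```

```text
scene back_left [(array([282., 183.]), 0.67, array([-0.054,  0.151]))]
scene back_right [(array([252., 221.]), 0.72, array([-0.049, -0.045]))]
scene head_top [(array([269., 173.]), 0.77, array([-0.075,  0.101]))]
scene lever_pivot [(array([251., 200.]), 0.78, array([-0.082,  0.007]))]
scene mug [(array([280., 174.]), 0.65, array([-0.086,  0.207]))]
scene ledge_face [(array([275., 224.]), 0.72, array([ 0.008, -0.009]))]
top back_left [(array([214., 181.]), 0.58, array([-0.042,  0.136]))]
top back_right [(array([270., 171.]), 0.94, array([-0.037, -0.045]))]
top head_top [(array([220., 190.]), 0.93, array([-0.083,  0.119]))]
top lever_pivot [(array([252., 188.]), 0.87, array([-0.087,  0.023]))]
top mug [(array([188., 198.]), 0.57, array([-0.081,  0.228]))]
top ledge_face [(array([188., 198.]), 0.6, array([-0.08 ,  0.227]))]
```

View pics/t2.png

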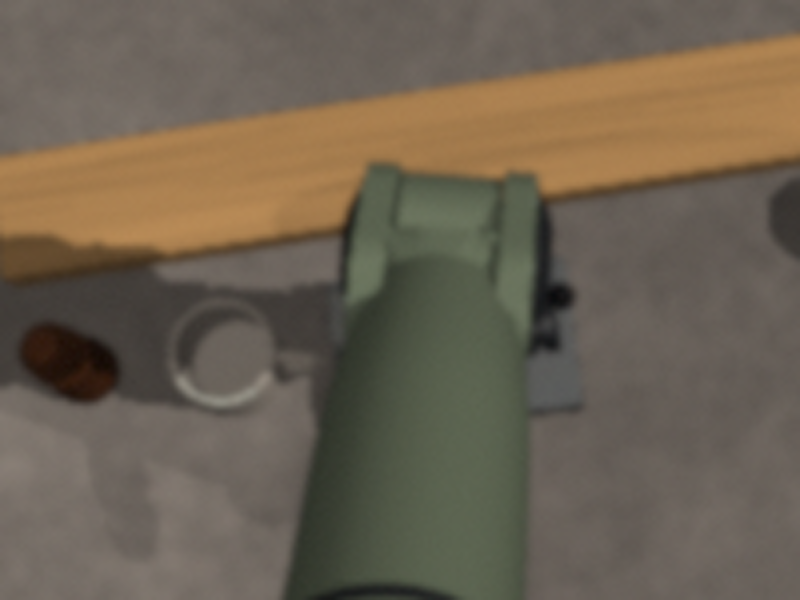

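The foot's back is at only about -0.045, while the TCP is well past the foot's front line. The tips have probably ridden over the top, so I'll lift clear and look.

Run:
```python
from h import *
s=get_state();print(s["position"],R.from_rotvec(s["eef_rot"]).as_matrix()[:,2].round(3),s["finger_gap"],s["contact_force"])
p=s["position"];move_l([p[0],p[1],.15],velocity=.1)
movep([0.50,0.06,0.38],[0,np.pi,0])
f,T=wrist("w3")
for nm,z in dict(back_left=.015,back_right=.015,head_top=.08,lever_pivot=.042,lever_ball=.104,mug=0,ledge_face=0).items():
    print(nm,[(np.round(d["centre"]),round(d["score"],2),inl(at_z(f,d["centre"],z,T)).round(3)) for d in tip_of("wrist",nm)[:1]])
g=cv2.cvtColor(f["img"],cv2.COLOR_RGB2GRAY)
L=cv2.createLineSegmentDetector().detect(g)[0][:,0]
for l in L:
    if np.hypot(l[0]-l[2],l[1]-l[3])>25 and 105<min(l[1],l[3]) and max(l[1],l[3])<280 and 165<min(l[0],l[2]) and max(l[0],l[2])<345:
        a,b=inl(at_z(f,l[:2],.03,T)),inl(at_z(f,l[2:],.03,T));d=b-a
        print(l.round(),a.round(3),b.round(3),np.degrees(np.arctan2(-d[0],d[1])).round(1))
print(get_state()["clock"])
```

```text
[0.55913067 0.05049177 0.00199114] [ 0.  0. -1.] 1.001614856306418 [-0.35724439  0.65355049  0.24067901]
back_left []
back_right [(array([210., 221.]), 0.87, array([-0.052, -0.034]))]
head_top [(array([296., 203.]), 0.73, array([-0.078,  0.115]))]
lever_pivot [(array([230., 200.]), 0.85, array([-0.091,  0.013]))]
lever_ball [(array([198., 216.]), 0.96, array([-0.094, -0.031]))]
mug []
ledge_face [(array([236., 237.]), 0.78, array([-0.006,  0.004]))]
[289. 217. 286. 191.] [-0.039  0.103] [-0.086  0.105] 87.4
[304. 214. 301. 188.] [-0.039  0.13 ] [-0.086  0.132] 87.4
[289. 186. 292. 217.] [-0.094  0.112] [-0.038  0.109] -92.6
[305. 184. 308. 214.] [-0.091  0.138] [-0.038  0.136] -92.2
[193. 155. 304. 140.] [-0.173 -0.033] [-0.165  0.148] -2.5
[306. 143. 194. 159.] [-0.159  0.149] [-0.167 -0.032] 177.5
[278. 183. 309. 179.] [-0.102  0.095] [-0.099  0.147] -2.6
[308. 178. 305. 144.] [-0.101  0.146] [-0.157  0.148] 87.4
[278. 217. 217. 225.] [-0.043  0.085] [-0.048 -0.02 ] 177.2
[321. 255. 289. 262.] [0.041 0.148] [0.044 0.091] -176.6
[247. 263. 282. 258.] [0.033 0.016] [0.034 0.08 ] -0.9
14.1417
```

View pics/w3.png

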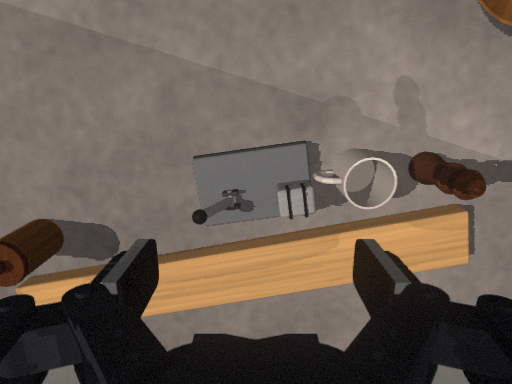

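The wrist view shows the foot's front edge at (194,157) to (305,142), about 45 mm short of the ledge and rotated -2.5° relative to it. The lever is still free, with the ball at (199,216), and the mug at (369,184) hasn't moved. The opened tips rode over the foot, so I'll push again with the fingers shut, which puts the tips at the TCP.

Run:
```python
from h import *
def st(m):
    s=get_state();c=np.array(s["contact_force"]);print(m,round(s["clock"],2),inl(s["position"]).round(4),round(s["position"][2],4),c.round(1),round(s["finger_gap"],2))
grab(20)
movep(P(-.225,.052,.12),ROT)
move_l(P(-.225,.052,.012),velocity=.15);st("down")
r=move_l(P(-.178,.052,.012),velocity=.06,until_force=3);st(r)
r=move_l(P(-.100,.050,.012),velocity=.035,until_force=30);st(r)
```

```text
down 16.81 [-0.2239  0.0517] 0.0128 [ 0.3 -0.4 -0.7] 0.0
False 17.74 [-0.1786  0.0521] 0.0118 [-0.5 -0.1  0.1] -0.0
False 20.12 [-0.1001  0.05  ] 0.012 [ 0.6  0.2 -0. ] -0.0
```

Run:
```python
from h import *
f=grab_frame("scene")
a=cv2.resize(f["img"][120:260,180:320],None,fx=4,fy=4,interpolation=cv2.INTER_CUBIC)
save({"img":a},"s4")
s=get_state();print(s["position"],R.from_rotvec(s["eef_rot"]).as_matrix().round(3).tolist(),s["q"],s["tau"])
f=grab_frame("scene")
for nm,z in dict(back_left=.015,back_right=.015,head_top=.08,lever_pivot=.042,lever_ball=.104).items():
    print(nm,[(np.round(d["centre"]),round(d["score"],2),inl(at_z(f,d["centre"],z)).round(3)) for d in tip_of("scene",nm)[:1]])
# where the TCP should be in scene picture
T=np.linalg.inv(np.array(f["cam_to_world"]));p=T[:3,:3]@np.array(s["position"])+T[:3,3]
x,y=p[:2]/p[2];k=1+f["k1"]*(x*x+y*y);print("tcp px",f["fx"]*x*k+f["cx"],f["fy"]*y*k+f["cy"])
```

```text
[0.57648071 0.05500632 0.01202424] [[-0.983, -0.181, -0.0], [-0.181, 0.983, -0.0], [0.0, -0.0, -1.0]] [-3.22996622e-02  5.58759675e-01 -3.41931106e-01  6.70155883e-01
 -1.61025400e-05 -2.14628277e-01] [ 3.21368689e-04 -5.07154834e+01  2.08590031e+01  1.37495506e-03
 -3.18160892e-04  1.73673843e-06]
back_left [(array([282., 185.]), 0.75, array([-0.046,  0.141]))]
back_right [(array([253., 220.]), 0.83, array([-0.047, -0.04 ]))]
head_top [(array([266., 172.]), 0.88, array([-0.085,  0.1  ]))]
lever_pivot [(array([250., 200.]), 0.8, array([-0.084,  0.003]))]
lever_ball [(array([238., 190.]), 0.47, array([-0.099, -0.034]))]
tcp px 253.5539168322943 196.47341892469112
```

View pics/s4.png

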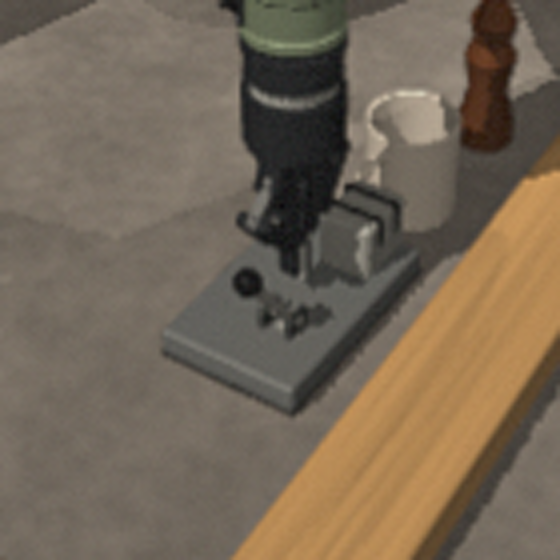

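The tip shows at (290,275) in the crop, well above the projected TCP at (294,306). So the real tips end roughly 20 mm or more short of the reported TCP, and they're hovering above the foot. The foot is undisturbed, with its back still at -0.046. I'll measure the offset with a gentle touch on the bare front half, then push lower.

Run:
```python
from h import *
def st(m):
    s=get_state();c=np.array(s["contact_force"]);print(m,round(s["clock"],2),inl(s["position"]).round(4),round(s["position"][2],4),c.round(1));return s
move_l(P(-.135,.052,.014),velocity=.1)
r=move_l(P(-.135,.052,-.012),velocity=.02,until_force=2.5);s=st(r)
z=s["position"][2]
move_l(P(-.135,.052,z+.02),velocity=.15);st("up")
```

```text
True 21.93 [-0.1351  0.052 ] -0.0062 [-0.9  0.6  5.7]
up 22.21 [-0.134   0.0518] 0.0143 [ 0.1  0.6 -0.3]
```

The touch came at TCP z = -0.006 on the 30 mm foot, so the real shut tips are about 36 mm short of the TCP. That means the first push was against the head. I'll push again with the tips truly at about 12 mm height.

Run:
```python
from h import *
def st(m):
    s=get_state();c=np.array(s["contact_force"]);print(m,round(s["clock"],2),inl(s["position"]).round(4),round(s["position"][2],4),c.round(1));return s
move_l(P(-.210,.052,.014),velocity=.2)
r=move_l(P(-.210,.052,-.024),velocity=.1,until_force=6);st(r)
r=move_l(P(-.165,.052,-.024),velocity=.05,until_force=3);st(r)
if r:
    r=move_l(P(-.100,.050,-.024),velocity=.03,until_force=28);s=st(r)
    x=inl(s["position"]); move_l(P(x[0]-.04,x[1],-.024),velocity=.15);st("back")
```

```text
False 23.27 [-0.2096  0.052 ] -0.0242 [ 0.1 -0.4  0. ]
True 23.97 [-0.1734  0.0519] -0.0242 [-0.5  0.8 -0.4]
True 25.58 [-0.1325  0.0509] -0.026 [-0.3 -0.6 -0.6]
back 26.0 [-0.1717  0.0507] -0.0237 [-0.3 -0.4 -0.4]
```

Run:
```python
from h import *
move_l(P(-.172,.05,.12),velocity=.3)
movep([0.50,0.06,0.38],[0,np.pi,0])
f,T=wrist("w5")
for nm,z in dict(back_left=.015,back_right=.015,head_top=.08,lever_pivot=.042,lever_ball=.104).items():
    print(nm,[(np.round(d["centre"]),round(d["score"],2),inl(at_z(f,d["centre"],z,T)).round(3)) for d in tip_of("wrist",nm)[:1]])
g=cv2.cvtColor(f["img"],cv2.COLOR_RGB2GRAY)
L=cv2.createLineSegmentDetector().detect(g)[0][:,0]
for l in L:
    if np.hypot(l[0]-l[2],l[1]-l[3])>25 and 105<min(l[1],l[3]) and max(l[1],l[3])<270 and 165<min(l[0],l[2]) and max(l[0],l[2])<400:
        a,b=inl(at_z(f,l[:2],.03,T)),inl(at_z(f,l[2:],.03,T));d=b-a
        print(l.round(),a.round(3),b.round(3),np.degrees(np.arctan2(-d[0],d[1])).round(1))
print(get_state()["clock"])
save({"img":cv2.resize(f["img"][130:270,160:400],None,fx=3.3,fy=3.3,interpolation=cv2.INTER_CUBIC)},"w5c")
```

```text
back_left []
back_right [(array([218., 248.]), 0.78, array([ 0.001, -0.031]))]
head_top [(array([298., 225.]), 0.58, array([-0.044,  0.114]))]
lever_pivot [(array([238., 226.]), 0.97, array([-0.044,  0.016]))]
lever_ball [(array([204., 245.]), 0.72, array([-0.047, -0.031]))]
[295. 241. 291. 216.] [0.005 0.107] [-0.042  0.107] 89.9
[310. 238. 306. 213.] [0.005 0.133] [-0.042  0.133] 90.0
[293. 209. 298. 240.] [-0.053  0.113] [0.004 0.113] -89.5
[309. 207. 313. 237.] [-0.052  0.139] [0.004 0.139] -89.8
[204. 240. 233. 224.] [-0.026 -0.048] [-0.045  0.007] 19.4
[199. 182. 306. 163.] [-0.128 -0.033] [-0.128  0.145] 0.1
[218. 253. 191. 259.] [ 0.004 -0.029] [ 0.005 -0.078] -178.9
[377. 163. 367. 203.] [-0.106  0.26 ] [-0.04   0.238] -109.2
[308. 167. 199. 186.] [-0.121  0.148] [-0.121 -0.035] -179.9
[313. 201. 308. 168.] [-0.062  0.147] [-0.118  0.147] 90.2
[282. 206. 313. 201.] [-0.061  0.095] [-0.061  0.147] -0.5
[324. 254. 294. 261.] [0.04  0.154] [0.044 0.1  ] -176.6
[370. 117. 397. 126.] [-0.181  0.256] [-0.16   0.296] -27.6
27.95
```

View pics/w5c.png

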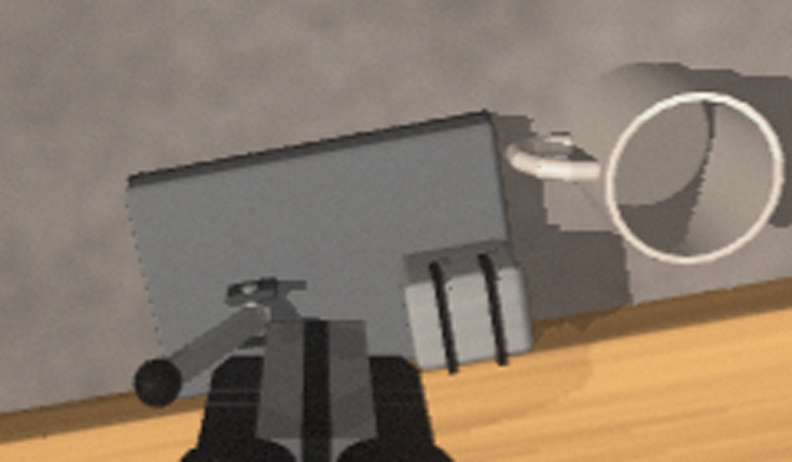

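The crop shows the foot's back line flat on the ledge: the relative yaw is 0.1° and the front edge is at -0.121. The lever is still free with the ball at (158,382), and the mug is untouched. Now I'll flip the lever with the shut tips, following the arc.

Run:
```python
from h import *
def st(m):
    s=get_state();c=np.array(s["contact_force"]);print(m,round(s["clock"],2),inl(s["position"]).round(4),round(s["position"][2],4),(c[:2]@n).round(1),(c[:2]@t).round(1),c[2].round(1))
X=-.046
movep(P(X,-.095,.14),ROT)
move_l(P(X,-.095,.058),velocity=.15);st("down")
for y,z in ((-.056,.058),(-.045,.064),(-.035,.068),(-.024,.070),(-.012,.071),(.004,.070)):
    move_l(P(X,y,z),velocity=.06);st(y)
f=grab_frame("scene")
save({"img":cv2.resize(f["img"][120:260,180:320],None,fx=4,fy=4,interpolation=cv2.INTER_CUBIC)},"s6")
print([(d["score"],inl(at_z(f,d["centre"],.104)).round(3)) for d in tip_of("scene","lever_ball")[:2]])
```

```text
down 29.86 [-0.0451 -0.0951] 0.0594 -0.5 -0.4 0.2
-0.056 30.66 [-0.0459 -0.056 ] 0.058 1.6 -0.1 0.0
-0.045 31.02 [-0.0458 -0.0454] 0.0647 -1.0 -3.6 3.1
-0.035 31.35 [-0.0449 -0.0362] 0.0695 -1.0 -3.0 6.9
-0.024 31.68 [-0.046  -0.0234] 0.0698 -0.2 -0.1 0.1
-0.012 32.03 [-0.0463 -0.0112] 0.0706 -0.7 -1.0 -0.3
0.004 32.45 [-0.0461  0.0046] 0.0699 0.7 -0.9 -0.5
[(0.68, array([-0.051,  0.053]))]
```

View pics/s6.png

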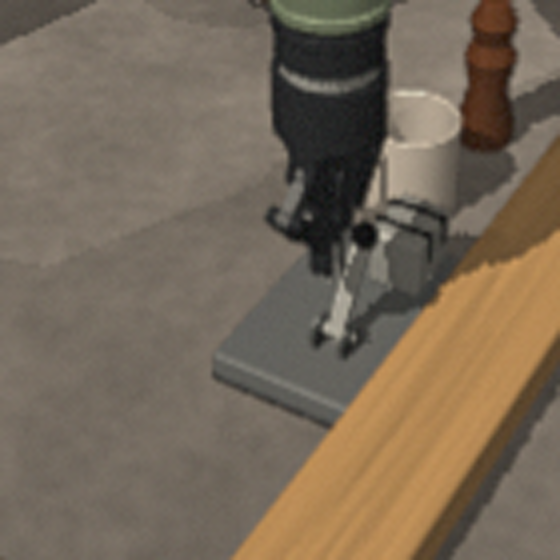

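The crop shows the lever leaning towards the head, with the ball at (365,235) measured at y = 0.053 against 0.056 expected. I'll retreat, verify the foot and hand in.

Run:
```python
from h import *
move_l(P(-.046,-.01,.075),velocity=.1)
move_l(P(-.046,-.01,.2),velocity=.25)
movep([0.50,0.06,0.38],[0,np.pi,0])
f,T=wrist("w7")
for nm,z in dict(back_right=.015,head_top=.08,lever_pivot=.042,lever_ball=.104).items():
    print(nm,[(round(d["score"],2),inl(at_z(f,d["centre"],z,T)).round(3)) for d in tip_of("wrist",nm)[:1]])
g=cv2.cvtColor(f["img"],cv2.COLOR_RGB2GRAY)
for l in cv2.createLineSegmentDetector().detect(g)[0][:,0]:
    if np.hypot(l[0]-l[2],l[1]-l[3])>60 and 105<min(l[1],l[3]) and max(l[1],l[3])<220 and 165<min(l[0],l[2]) and max(l[0],l[2])<400:
        a,b=inl(at_z(f,l[:2],.03,T)),inl(at_z(f,l[2:],.03,T));print(l.round(),a.round(3),b.round(3))
s=get_state();print(s["clock"],s["contact_force"])
save({"img":cv2.resize(f["img"][130:270,160:400],None,fx=3.3,fy=3.3,interpolation=cv2.INTER_CUBIC)},"w7c")
```

```text
back_right [(0.65, array([-0.   , -0.024]))]
head_top [(0.56, array([-0.043,  0.119]))]
lever_pivot [(0.66, array([-0.041,  0.012]))]
lever_ball []
[199. 181. 308. 162.] [-0.128 -0.033] [-0.128  0.149]
[308. 166. 200. 186.] [-0.121  0.148] [-0.121 -0.033]
34.6833 [ 0.76431839  0.05911354 -0.33642471]
```

View pics/w7c.png

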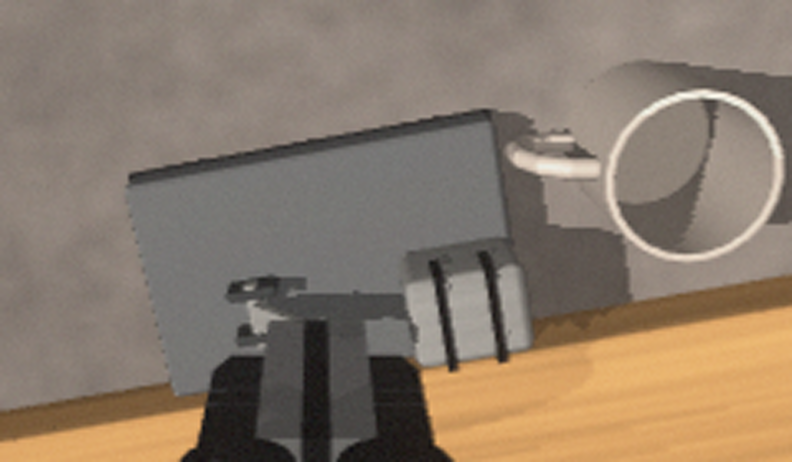

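The crop shows the foot still flat on the ledge with its front edge at -0.121 at both ends. The lever now points towards the head, and the mug hasn't moved.

```bash
python3 -c "
from cell import *
print(sign_off())"
```

```text
the job is handed in; nothing more can be done
None
```

I handed the job in at about 35 s; no verdict came back. The last pictures show the foot flat against the ledge, the lever snapped over towards the head and the mug unmoved, but the first, too-high push moved the sharpener about 45 mm by its head instead of the foot's front face.

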